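Turn the sorting carousel to the blue bin and drop in the doming ball

ROBOT

A 6-joint arm with a two-finger parallel gripper is mounted at the origin on a cart in front of the work surface, level with it; the furniture and walls round the work are solid. World frame = base frame: x ahead of the robot, y to its left, z up, the work surface at z = 0. Lengths are in m, angles in degrees, forces in N, time in s.
With the tool pointing down it reaches from about 0.4 to 0.825 m from the base axis. Payload 7 kg.
Tool frame: the origin (TCP) lies at the very end of the fingers, on their centre line; the grasp point (between the pads) lies 19 mm behind it; z points along the fingers, y is the line along which they close (so a half turn about z gives the same grasp; the last joint's range is limited). The gripper opens to 88 mm and grips with 3 to 60 N. Pads are 19 mm wide; open, the fingers measure 130 mm over their backs; the gripper's body (78 mm by 193 mm) begins 47 mm behind the grasp point.
Start: joints at [-60.499, 20.546, 0.682, 0, -70.136, -16.507], TCP at [0.152, -0.658, 0.227] pointing down, gripper open.
Joint ranges: [-176.03, 176.03], [-82.01, 121.73], [-58.28, 71.71], [-173.87, 95.51], [-174.79, -0.11], [-173.66, 173.66]. Speed limits (degrees/s): [136.94, 136.94, 172.46, 180, 180, 180].

INTERFACE

Orientations are given as [roll, pitch, yaw] about the fixed x, y, z axes, in that order (R = Rz(yaw) Ry(pitch) Rx(roll)).
In Python, from plant import get_state, imaging, r, finder gives the robot as it stands.
- The arm moves only by the shell command python3 -m handwheel 'ROWS' [FORCE]. ROWS is JSON, a list of rows, each a list of 5 numbers: the closure, from 0 (fully open) to 1 (shut), then the shift along the world's x, y, z in cm, then the turn about the world's z in degrees. A call has 1 to 8 rows; each row is the pose to reach, as a shift and turn from the pose commanded when the call began; what a row does not reach only later rows make up. A row lasts 1/8 s, in which the tool goes at most 62.5 mm and 10.7 degrees, less where a joint would pass 70% of its speed; a pose out of reach is approached as far as the arm can. A call with a gripper value outside its range is refused whole. The fingers move at their own pace and stop on an object; FORCE is the grip in N (left out, the last holds). Time passes only in rows, so rows that repeat a pose let the fingers close. It gives the time, the measured TCP pose, the force, the opening and the grip force at its end, in the units of the state.
- get_state(): the state, without advancing time (a new reading comes with each control period).
- imaging.capture(name): name is "scene" or "top" or "wrist"; returns (picture, depth): 400x640x3 uint8, red, green, blue; 400x640 float32, m along the optical axis (not along the pixel's ray), 0 where there is no reading.
- imaging.get_calibration(name): a dict with "fx", "fy", "cx", "cy" (pixels), "rvec" (rotation vector, rad) and "tvec" (3), from world to camera coordinates, as OpenCV has them; the wrist camera has in their place "hand_eye" (4x4, takes a point from camera to tool coordinates, whose origin is the TCP and whose axes are the flange's). Camera axes: x right, y down, z forward; pixel columns grow to the right and rows downward; lengths in m; the calibration is good to about 2 mm. A picture is of the moment at which its call begins: read the wrist's pose just before it. get_calibration takes no time and is no camera call.
- r.close_job(): hands the job in; it is judged then, once.
Trained networks look in the newest picture that a camera, given by its name, has taken for a name from the list of things; names that differ only in an ending like _2 or _b are one class to them, and where a whole thing is asked for, a point or a joint stands for the part that bears it (a point fixed in the world has none). Each returns a list of dicts, best first, with "p" (0 to 1); they miss things now and then, are a little off and sometimes report something else, mostly with a low value. They report only what shows in the picture. A call takes as long as a camera call. They do not tell look-alikes from the thing itself.
- finder.cut_out(camera, query): "region" (400x640 bool, what is visible of it) and "pixel" ([column, row] in pixels, amid what is visible of it).
The state is a dict: "time_s": time; "joints": joint angles; "qd": joint speeds; "joint_torque": joint torques, N m; "tcp_pos": TCP position; "eef_rot": TCP orientation; "contact_force": force on the tool from outside, world axes, zero at the start; "moment": the same for the moment, N m; "gripper_width": finger opening in m; "gripper_force": force on a finger pad.
Only numpy, scipy, OpenCV 4.12 (cv2) and the standard library are available. Lean on these libraries where they do the work, as an engineer would, in place of code of your own. Each camera call takes 0.05 s, during which the arm holds its last target. There are 200 camera calls.

TASK

Turn the parts carousel by its black knob until the blue bin stands squarely under the open window in the clear cover. Then pick up the loose wooden doming ball from the bench and drop it through the window into the blue bin, leaving the blue bin under the window.

Things in the scene. Friction and masses are not known exactly. Their poses are not given: they have to be found in the camera images.
- ball_center (a point): centre (half-way up) of the loose boxwood doming ball, 30 mm across, 14 to 28 g, light brown with a small flat it stands on; the only ball on the bench, it lies on the bench to the robot's left among a small jar with a black cap (41 mm) and a dark steel block (36 mm) (bystanders)
- carousel (a joint): turning angle of the carousel in rad, positive counter-clockwise seen from above. At 0 the blue bin stands squarely under the window; it starts between 0.6 and 1.45, so it has to be turned clockwise by that angle. It turns freely either way against a light friction of about 0.06 N m and stays where it is left
- knob_grip (a point): grip point of the black bar knob that turns the carousel: on the vertical turning axis, 12 mm below the knob's top (top 87.5 mm above the bench). The bar is 50 mm long, 14 mm thick, 34 mm high, its underside just over the clear cover. Axes turn with the carousel: x along the bar's length, blue bin on the -x side, z up
- blue_bin (a point): centre of the blue bin's floor, on the floor, 62 mm from the turning axis, 12 mm above the bench; turns with the carousel (-x away from the axis, z up). The carousel is a white round tray, 196 mm across, with four quarter-circle bins (blue, red, yellow, green floors), walls to 42 mm above the bench. The window's middle lies right above this point when joint carousel is 0
- station: the fixed square housing round the carousel, 220 x 220 mm; origin on the bench under the turning axis, z up, -x toward the window. Clear cover, its top 50 mm above the bench. Its only opening is the window on the robot's side, with a dark frame to 52 mm above the bench: from 28 to 100 mm from the axis along -x, 80 mm wide
Things that resemble listed ones, but are neither listed nor needed, are in the scene too. Leave any purple or red look-alike of the part that bears ball_center alone.

How it is judged (in metres and radians):
On the way:
1. the blue bin is turned under the window (within about 11 degrees) while the ball is still outside the carousel (value of joint carousel between -0.2 and 0.2 rad and horizontal distance between ball_center and knob_grip above 0.13 m), for 0.2 s.
At the end, for the whole second after the job is handed in: The ball lies on the floor of the blue bin (its centre within 48 mm of the bin's centre, which is anywhere inside the bin, and no more than 22 mm above its floor), and the blue bin still stands under the window within 0.2 rad (about 11 degrees), the carousel at rest (horizontal distance between ball_center and blue_bin below 0.048 m and z of ball_center in the frame of blue_bin between 0.005 and 0.022 m and value of joint carousel between -0.2 and 0.2 rad and velocity of joint carousel between -0.1 and 0.1 rad/s); the robot touches nothing.
It also fails if it takes over 48 s, if anything falls off the work surface, if the arm or the gripper's body presses on something with over 40 N, if the wrist force passes 120 N, or if a joint passes its speed limit or range.

## Working session

There is one attempt and no reset: what is moved stays moved. The work goes in short steps, Python scripts to look and compute and a shell command to move; the robot and the scene stay as the last step left them, time stands still between calls to the robot, and variables do not carry over. Pictures are saved under pics/ and viewed, at most 10 in all, crops included, and the job is handed in when it is done.

```bash
ls; mkdir -p pics
cat > h.py <<'E'
import numpy as np,cv2
from scipy.spatial.transform import Rotation as R
from plant import get_state, imaging, r, finder
def cam2w(name,st=None):
    c=imaging.get_calibration(name)
    if name=="wrist":
        T=np.eye(4);T[:3,:3]=R.from_euler('xyz',st["eef_rot"],degrees=True).as_matrix();T[:3,3]=st["tcp_pos"]
        return c,T@np.array(c["hand_eye"])
    T=np.eye(4);T[:3,:3]=cv2.Rodrigues(np.array(c["rvec"],float))[0];T[:3,3]=np.ravel(c["tvec"])
    return c,np.linalg.inv(T)
def cloud(name,d,st=None):
    c,T=cam2w(name,st);v,u=np.mgrid[:400,:640]
    P=np.stack([(u-c["cx"])/c["fx"]*d,(v-c["cy"])/c["fy"]*d,d],-1)
    return P@T[:3,:3].T+T[:3,3]
def look(name,q,png=None):
    st=get_state();im,d=imaging.capture(name);P=cloud(name,d,st)
    if png: cv2.imwrite("pics/"+png,im[:,:,::-1])
    for n in q:
        for o in finder.cut_out(name,n)[:5]:
            m=o["region"]&(d>0)
            p=P[m]
            if len(p): print(name,n,round(o["p"],2),np.round(o["pixel"]),m.sum(),"med",np.median(p,0).round(4),"lo",np.percentile(p,3,axis=0).round(4),"hi",np.percentile(p,97,axis=0).round(4),"rgb",np.median(im[m],0))
    return im,d,P,st
E
python3 - <<'E'
from h import *
print(get_state())
for c in("top","scene"): look(c,["ball_center","knob_grip","blue_bin","station"],c+"0.png")
E
```

```text
pics
{'time_s': 0.0, 'joints': array([-6.04972117e+01,  2.05895729e+01,  6.35044911e-01, -2.09386350e-02,
       -7.01354823e+01, -1.65062543e+01]), 'qd': array([-0.00898287, -0.01640217,  0.02577418,  0.00831617, -0.01281495,
        0.04017362]), 'joint_torque': array([-2.16271983e-04, -5.82713413e+01,  2.93057799e+01,  6.99729100e+00,
        6.75010946e-03, -1.94868935e-04]), 'tcp_pos': array([ 0.15166849, -0.65724742,  0.22565078]), 'eef_rot': array([ 1.79908106e+02, -6.70359855e-03, -1.67010591e+02]), 'contact_force': array([-0.62196358,  0.32431326,  0.63562037]), 'moment': array([-0.02451098,  0.00658003,  0.06799482]), 'gripper_force': 0.0, 'gripper_width': 0.08775860122903448}
top ball_center 0.7 [279. 191.] 127 med [0.5641 0.1803 0.0258] lo [0.5538 0.1687 0.0192] hi [0.5755 0.192  0.0308] rgb [139.  39.  37.]
top ball_center 0.53 [293. 159.] 109 med [0.6296 0.1528 0.0266] lo [0.6194 0.1427 0.0201] hi [0.6415 0.1635 0.0305] rgb [141. 117.  84.]
top ball_center 0.49 [317. 184.] 158 med [0.5704 0.1052 0.0247] lo [0.559  0.0925 0.0157] hi [0.5846 0.1183 0.0307] rgb [ 92.   52.
[... 727 characters left out ...]
nter 0.63 [274. 202.] 89 med [0.646  0.0785 0.0218] lo [0.6367 0.0677 0.0121] hi [0.6589 0.0858 0.0271] rgb [135.  74. 171.]
scene ball_center 0.5 [286. 249.] 111 med [0.5616 0.1887 0.0226] lo [0.5524 0.1773 0.0115] hi [0.5737 0.1962 0.0276] rgb [201.  65.  63.]
scene knob_grip 0.71 [357. 159.] 872 med [ 0.5302 -0.1476  0.0232] lo [ 0.4697 -0.199   0.0088] hi [ 0.5923 -0.0477  0.0858] rgb [146.   92.5  90.5]
scene blue_bin 0.7 [358. 163.] 771 med [ 0.529  -0.1479  0.0218] lo [ 0.4773 -0.1924  0.0084] hi [ 0.5911 -0.0472  0.0858] rgb [146.  82.  79.]
scene station 0.95 [344. 159.] 5755 med [ 0.5495 -0.1242  0.0475] lo [ 0.4451 -0.2448  0.0044] hi [ 0.6738 -0.0244  0.0615] rgb [167. 171. 171.]
```

Run:
```python
from h import *
im,d,P,st=look("top",[])
X=P
near=(X[...,0]>.42)&(X[...,0]<.7)&(X[...,1]>-.28)&(X[...,1]<0)
k=near&(X[...,2]>.08)&(X[...,2]<.1)&(d>0)
r_=cv2.minAreaRect(X[k][:,:2].astype(np.float32)*1000); print("knob",k.sum(),r_, cv2.boxPoints(r_).round(1).tolist())
f=near&(X[...,2]>.044)&(X[...,2]<.056)&(d>0)
r_=cv2.minAreaRect(X[f][:,:2].astype(np.float32)*1000); print("station",f.sum(),r_,cv2.boxPoints(r_).round(1).tolist())
cv2.imwrite("pics/t1.png",cv2.resize(im[110:280,240:510,::-1],None,fx=2.9,fy=2.9,interpolation=cv2.INTER_CUBIC))
```

```text
knob 198 ((561.4732666015625, -145.5833282470703), (49.669349670410156, 14.709223747253418), 64.73110961914062) [[544.2000122070312, -164.89999389648438], [557.5, -171.1999969482422], [578.7000122070312, -126.30000305175781], [565.4000244140625, -120.0]]
station 10033 ((562.0281372070312, -146.12786865234375), (220.5962677001953, 221.73715209960938), 74.09680938720703) [[425.20001220703125, -221.8000030517578], [638.4000244140625, -282.6000061035156], [698.9000244140625, -70.4000015258789], [485.6000061035156, -9.699999809265137]]
```

View pics/t1.png

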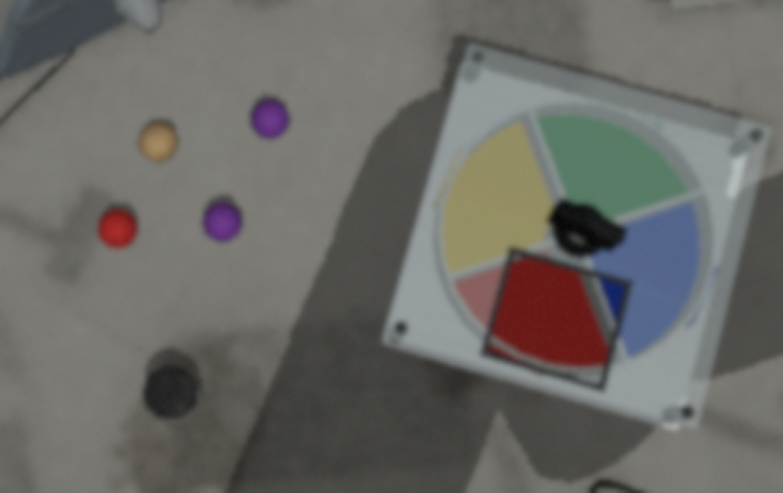

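The loose ball is the light-brown one at about (294,158) in the top picture; the balls at (279,191), (317,184) and (334,148) are the red and purple look-alikes. The picture also shows the window over the red bin, with the blue bin to the right. From the station yaw of -15.9° and the bar at 64.7°, the carousel stands at about 80.6° (1.41 rad). I'll go above the knob first.

```bash
python3 -m handwheel '[[0,40.9,51.2,0,51.7],[0,40.9,51.2,0,51.7],[0,40.9,51.2,0,51.7],[0,40.9,51.2,0,51.7],[0,40.9,51.2,0,51.7],[0,40.9,51.2,0,51.7],[0,40.9,51.2,0,51.7],[0,40.9,51.2,0,51.7]]' 20; python3 -c "
from h import *
print(get_state()['joints'],get_state()['eef_rot'])"
```

```text
time_s: 1.55
tcp_pos: [0.4649, -0.2653, 0.2271]
eef_rot: [-179.9, 0.0, -115.3]
contact_force: [1.3, -0.8, 0.4]
gripper_width: 0.0876
gripper_force: 0.0
[-8.70311095e+00  7.31477484e+00 -1.69340568e+01  8.90674975e-03
 -6.56881009e+01 -1.65953986e+01] [-1.79937240e+02  1.02300768e-02 -1.15294841e+02]
```

```bash
python3 -m handwheel '[[0,9.7,12.0,-2,0],[0,9.7,12.0,-2,0],[0,9.7,12.0,-4,0],[0,9.7,12.0,-4,0]]'
python3 - <<'E'
from h import *
im,d,P,st=look("wrist",[],"w1.png"); print(st["tcp_pos"],st["eef_rot"],st["joints"])
k=(abs(P[...,0]-.5615)<.06)&(abs(P[...,1]+.1457)<.06)&(P[...,2]>.08)&(P[...,2]<.1)&(d>0)
print(k.sum())
if k.sum()>9:
  r_=cv2.minAreaRect(P[k][:,:2].astype(np.float32)*1000); print(r_,cv2.boxPoints(r_).tolist(),np.median(P[k],0))
E
```

```text
time_s: 2.05
tcp_pos: [0.5609, -0.1451, 0.1845]
eef_rot: [179.8, -0.1, -115.2]
contact_force: [0.3, 0.1, -0.0]
gripper_width: 0.0877
gripper_force: 0.0
[ 0.56090502 -0.14508832  0.18447169] [ 1.79820309e+02 -7.14809437e-02 -1.15154641e+02] [ 4.81064427e+00  1.35168569e+01 -1.49721868e+01 -3.16020434e-02
 -6.17023344e+01 -2.99503700e+01]
1005
((560.1616821289062, -147.3225555419922), (49.311153411865234, 13.362190246582031), 64.96870422363281) [[543.6759643554688, -166.83554077148438], [555.7831420898438, -172.4892578125], [576.6473999023438, -127.8095703125], [564.5402221679688, -122.15585327148438]] [ 0.55948779 -0.14858946  0.08814416]
```

View pics/w1.png

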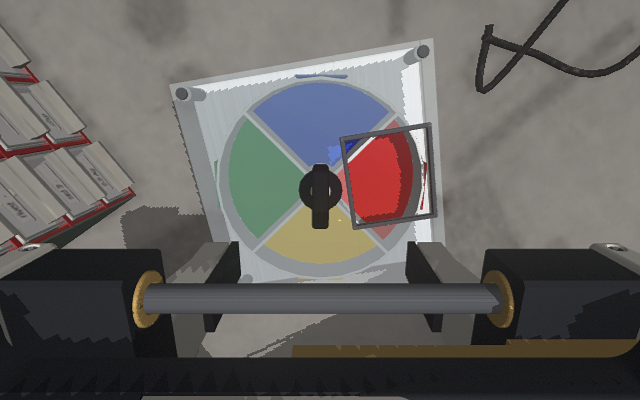

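The wrist view shows the bar knob at (320,190), aligned with the closing line, with blue beyond it and red under the window. Descending and gripping.

```bash
python3 -m handwheel '[[0,0,-0.1,-5,0],[0,0,-0.1,-10,0],[0,0,-0.1,-12.7,0],[0,0,-0.1,-12.7,0],[1,0,-0.1,-12.7,0],[1,0,-0.1,-12.7,0],[1,0,-0.1,-12.7,0],[1,0,-0.1,-12.7,0]]' 20
```

```text
time_s: 3.1
tcp_pos: [0.5611, -0.148, 0.0602]
eef_rot: [-179.9, 0.0, -115.3]
contact_force: [0.2, -0.6, -0.0]
gripper_width: 0.0531
gripper_force: 0.0
```

```bash
python3 -m handwheel '[[1,0,0,0,0],[1,0,0,0,0],[1,0,0,0,0],[1,0,0,0,0],[1,0,0,0,0],[1,0,0,0,0]]'
```

```text
time_s: 3.85
tcp_pos: [0.5615, -0.1483, 0.0596]
eef_rot: [-179.9, 0.0, -115.3]
contact_force: [3.7, -3.7, -3.2]
gripper_width: 0.0142
gripper_force: 20.0
```

```bash
python3 -m handwheel '[[1,0,0,0,-10],[1,0,0,0,-20],[1,0,0,0,-30],[1,0,0,0,-40],[1,0,0,0,-50],[1,0,0,0,-60],[1,0,0,0,-70],[1,0,0,0,-75]]'; python3 -m handwheel '[[1,0,0,0,-5.8],[1,0,0,0,-5.8],[1,0,0,0,-5.8],[0,0,0,0,-5.8],[0,0,0,0,-5.8],[0,0,0,0,-5.8],[0,0,0,0,-5.8],[0,0,0,5,-5.8]]'
```

```text
time_s: 4.85
tcp_pos: [0.5611, -0.1474, 0.0596]
eef_rot: [180.0, 0.0, 169.5]
contact_force: [1.8, 2.8, -1.8]
gripper_width: 0.0137
gripper_force: 20.0
time_s: 5.85
tcp_pos: [0.558, -0.148, 0.1065]
eef_rot: [-179.9, -0.5, 163.9]
contact_force: [1.9, -0.0, 0.3]
gripper_width: 0.0583
gripper_force: 0.0
```

```bash
python3 -m handwheel '[[0,0,0,5,0],[0,2,6,9,-4],[0,4,12,9,-4],[0,5.5,18,9,-4],[0,7,24,9,-4],[0,7,30,9,-4],[0,7,30,9,-4],[0,7,30,9,-4]]'
python3 - <<'E'
from h import *
im,d,P,st=look("wrist",["ball_center"],"w2.png"); print(st["tcp_pos"],st["eef_rot"],st["joints"])
im,d,P,st=look("top",[],"t2.png")
k=(abs(P[...,0]-.5615)<.06)&(abs(P[...,1]+.1457)<.06)&(P[...,2]>.08)&(P[...,2]<.1)&(d>0)
print("knob",k.sum(),cv2.minAreaRect(P[k][:,:2].astype(np.float32)*1000))
E
```

```text
time_s: 6.85
tcp_pos: [0.6305, 0.1524, 0.1992]
eef_rot: [-180.0, -0.0, 160.0]
contact_force: [0.7, -0.4, -0.1]
gripper_width: 0.0879
gripper_force: 0.0
wrist ball_center 0.95 [326. 110.] 735 med [0.5641 0.1803 0.0258] lo [0.5515 0.1675 0.0021] hi [0.577  0.1931 0.0302] rgb [116.  38.  37.]
wrist ball_center 0.88 [260. 223.] 568 med [0.6451 0.0737 0.0255] lo [0.6344 0.0599 0.0155] hi [0.6586 0.0844 0.0297] rgb [115.  68. 144.]
wrist ball_center 0.85 [322. 176.] 596 med [0.6275 0.1539 0.026 ] lo [0.6167 0.1405 0.0174] hi [0.6408 0.1657 0.0301] rgb [115.  93.  70.]
wrist ball_center 0.6 [258. 143.] 661 med [0.5701 0.1069 0.0258] lo [0.5578 0.0937 0.0175] hi [0.5828 0.1178 0.0298] rgb [77. 49. 95.]
[0.63050005 0.15239304 0.1992107 ] [-1.79964222e+02 -3.02737236e-02  1.59975894e+02] [ 3.07862045e+01  1.91212337e+01 -5.06704840e+00 -9.38320793e-04
 -6.58585775e+01 -1.40809917e+02]
knob 190 ((561.2173461914062, -145.6210174560547), (14.617742538452148, 49.64847946166992), 74.10576629638672)
```

View pics/w2.png

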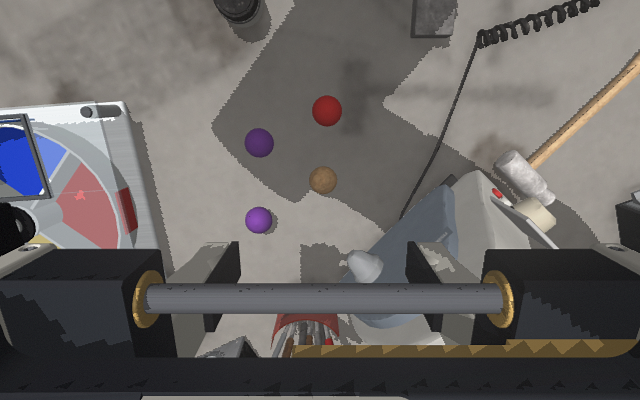

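View pics/t2.png

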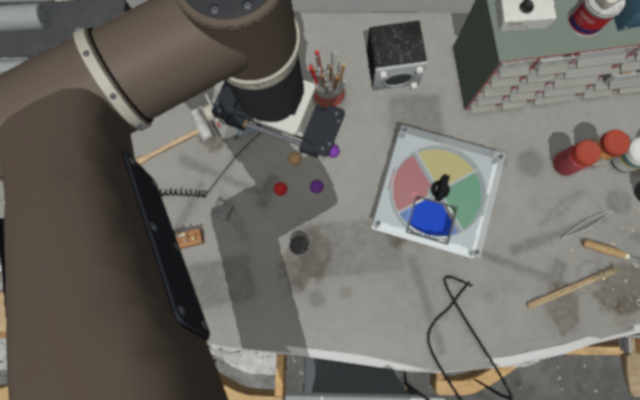

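The wrist view confirms the light-brown ball at (322,176), and the top view shows blue squarely in the window at (432,218). I'll check the clearance around the ball with stored top and wrist depth.

Run:
```python
from h import *
im,d,P,st=look("wrist",[])
c=np.array([.6285,.1535]); ok=(d>0)&(P[...,2]<.17)
q=P[ok]
for a in (8,20,45,60,70,80,90):
    t=np.radians(a);D=q[:,:2]-c
    al=D@[np.cos(t),np.sin(t)];la=D@[-np.sin(t),np.cos(t)]
    b=(abs(al)<.105)&(abs(la)<.045)
    out=[round(float(q[b,2].max()),3)]
    for s in(1,-1):
        f=(al*s>.022)&(al*s<.055)&(abs(la)<.016); out.append(np.percentile(q[f,2],[50,98]).round(3).tolist() if f.any() else None)
    print(a,out)
```

```text
8 [0.134, [0.0, 0.002], [0.0, 0.002]]
20 [0.133, [0.0, 0.002], [0.0, 0.002]]
45 [0.165, [0.0, 0.002], [0.0, 0.002]]
60 [0.116, [0.001, 0.002], [0.0, 0.002]]
70 [0.118, [0.001, 0.002], [0.0, 0.002]]
80 [0.104, [0.001, 0.002], [0.0, 0.002]]
90 [0.032, [0.001, 0.002], [0.0, 0.002]]
```

Run:
```python
from h import *
im,d,P,st=look("wrist",[])
v,u=np.mgrid[:400,:640]
c=np.array([.6285,.1535]);D=P[...,:2]-c
m=(d>0)&(P[...,2]>.055)&(P[...,2]<.17)&(np.hypot(D[...,0],D[...,1])<.13)
n,L,S,C=cv2.connectedComponentsWithStats(m.astype(np.uint8))
for i in range(1,n):
    if S[i,4]>8:
        p=P[L==i]; print(S[i],"min",p.min(0).round(3),"max",p.max(0).round(3),"near",np.hypot(*(p[:,:2]-c).T).min().round(3))
```

```text
[ 348  204  150   79 4311] min [0.685 0.15  0.055] max [0.734 0.265 0.151] near 0.074
[299 314  25   7 123] min [0.739 0.086 0.072] max [0.75  0.108 0.082] near 0.127
[ 357  314   88   31 2084] min [0.729 0.142 0.081] max [0.758 0.202 0.167] near 0.103
```

A tool stand with parts up to 15 cm tall begins at x = 0.685. I'll close along y (turn +20°) with the fingers partly closed.

```bash
python3 -m handwheel '[[0.375,-0.1,0.1,0,10],[0.375,-0.1,0.1,0,20],[0.375,-0.1,0.1,-4,20],[0.375,-0.1,0.1,-8,20],[0.375,-0.1,0.1,-12,20],[0.375,-0.1,0.1,-16,20],[0.375,-0.1,0.1,-19.4,20],[0.375,-0.1,0.1,-19.4,20]]' 12;  python3 -m handwheel '[[1,0,0,0,0],[1,0,0,0,0],[1,0,0,0,0],[1,0,0,0,0],[1,0,0,0,0],[1,0,0,0,0]]'
```

```text
time_s: 8.1
tcp_pos: [0.6289, 0.1514, 0.0038]
eef_rot: [-179.9, -0.2, 179.8]
contact_force: [0.3, -0.7, 1.0]
gripper_width: 0.0548
gripper_force: 0.0
time_s: 8.85
tcp_pos: [0.6304, 0.1532, 0.0067]
eef_rot: [180.0, 0.1, 179.9]
contact_force: [-1.2, -0.8, 5.7]
gripper_width: 0.0283
gripper_force: 12.0
```

```bash
python3 -m handwheel '[[1,0,0,4,0],[1,0,0,9,0],[1,0,0,13,0],[1,-2.5,-6,13,-8],[1,-5,-12,13,-16],[1,-8,-17.5,13,-16],[1,-10.5,-23,13,-16],[1,-13.1,-28.2,13,-16]]';  python3 -m handwheel '[[1,0,0,0,0],[1,0,0,-3,0]]'
python3 - <<'E'
from h import *
im,d,P,st=look("wrist",["ball_center"],"w3.png"); print(st["tcp_pos"],st["eef_rot"])
E
```

```text
time_s: 9.85
tcp_pos: [0.4977, -0.1305, 0.1358]
eef_rot: [180.0, 0.0, 163.9]
contact_force: [-0.1, -1.1, -0.0]
gripper_width: 0.028
gripper_force: 12.0
time_s: 10.1
tcp_pos: [0.5007, -0.1294, 0.1074]
eef_rot: [179.9, 0.3, 163.8]
contact_force: [0.8, 1.3, -1.3]
gripper_width: 0.028
gripper_force: 12.0
wrist ball_center 0.86 [624. 209.] 1164 med [0.5657 0.0962 0.0219] lo [0.5565 0.0897 0.0069] hi [0.5815 0.108  0.0294] rgb [64. 37. 80.]
[ 0.5007173  -0.12942857  0.10744425] [179.89536759   0.30856746 163.83463358]
```

View pics/w3.png

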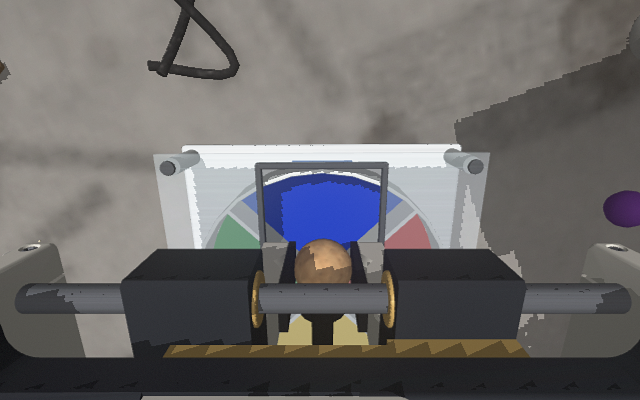

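The ball is held at (323,262), centred over the blue bin in the window frame. Lowering and releasing.

```bash
python3 -m handwheel '[[1,0,0,-3,0],[1,0,0,-5,0],[1,0,0,-5,0],[1,0,0,-5,0],[0.5,0,0,-5,0],[0.5,0,0,-5,0],[0.5,0,0,-5,0],[0.5,0,0,-5,0]]'; python3 -m handwheel '[[0.5,0,0,0,0],[0.5,0,0,3,0],[0.5,0,0,8,0],[0.5,0,0,12,0],[0.5,-3,-5,15,0],[0.5,-5,-11,15,0],[0.5,-8,-17,15,0],[0.5,-8,-23,15,0]]'
python3 - <<'E'
from h import *
im,d,P,st=look("top",["ball_center"])
cv2.imwrite("pics/t3.png",cv2.resize(im[110:280,350:530,::-1],None,fx=3,fy=3))
k=(abs(P[...,0]-.5615)<.06)&(abs(P[...,1]+.1457)<.06)&(P[...,2]>.08)&(P[...,2]<.1)&(d>0)
print("knob",k.sum(),cv2.minAreaRect(P[k][:,:2].astype(np.float32)*1000))
E
```

```text
time_s: 11.2
tcp_pos: [0.4989, -0.1291, 0.0557]
eef_rot: [180.0, 0.0, 163.9]
contact_force: [-0.0, -0.5, 0.0]
gripper_width: 0.044
gripper_force: 0.0
time_s: 12.2
tcp_pos: [0.4176, -0.3556, 0.2064]
eef_rot: [180.0, 0.1, 163.9]
contact_force: [1.4, 1.9, 0.8]
gripper_width: 0.044
gripper_force: 0.0
top ball_center 0.73 [280. 191.] 182 med [0.5654 0.1801 0.0241] lo [ 0.5537  0.1671 -0.0015] hi [0.5812 0.1965 0.0308] rgb [98. 29. 27.]
top ball_center 0.73 [332. 149.] 155 med [0.6473 0.0709 0.025 ] lo [0.6361 0.0582 0.0129] hi [0.6622 0.084  0.0304] rgb [ 96.  56. 117.]
top ball_center 0.71 [317. 185.] 142 med [0.5701 0.1035 0.0251] lo [0.5587 0.093  0.0157] hi [0.5824 0.1161 0.0305] rgb [62. 34. 79.]
top ball_center 0.58 [429. 219.] 169 med [ 0.5001 -0.125   0.0371] lo [ 0.4876 -0.1385  0.0274] hi [ 0.5131 -0.114   0.042 ] rgb [133. 112.  92.]
knob 193 ((561.5603637695312, -145.1256103515625), (14.469008445739746, 50.06128692626953), 74.00736999511719)
```

View pics/t3.png

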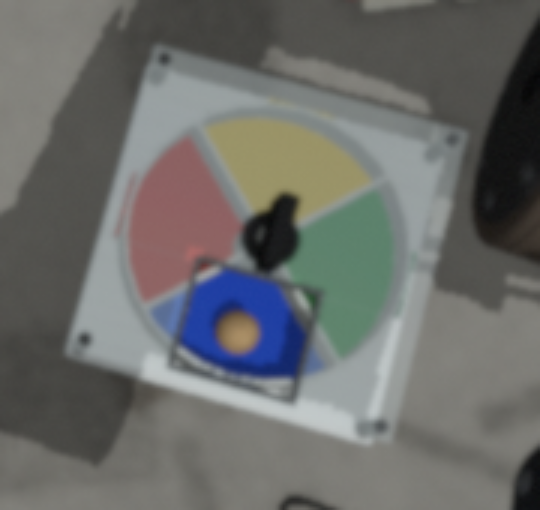

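The ball lies in the blue bin at (238,330) in this crop. Its top is 42 mm above the bench, so it rests on the floor, and the carousel is still square under the window. Let the arm settle and hand in.

```bash
python3 -m handwheel '[[0.5,0,0,0,0],[0.5,0,0,0,0],[0.5,0,0,0,0],[0.5,0,0,0,0]]'; python3 -c "
from plant import r
print(r.close_job())"
```

```text
time_s: 12.8
tcp_pos: [0.4195, -0.3535, 0.2058]
eef_rot: [-180.0, 0.0, 164.0]
contact_force: [0.7, -0.0, 0.2]
gripper_width: 0.0437
gripper_force: 0.0
the job is handed in; nothing more can be done
None
```

I turned the blue bin squarely under the window, dropped the light-brown ball onto its floor with the carousel still in place, and handed the job in at about 13 s; no verdict was returned.

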